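Lock a signal lamp into its bayonet socket on a control box

ROBOT

A 7-joint arm with a two-finger parallel gripper is mounted at the origin on the work surface. World frame = base frame: x ahead of the robot, y to its left, z up, the work surface at z = 0. Lengths are in m, angles in rad, forces in N, time in s.
With the tool pointing down it reaches from about 0.4 to 0.85 m from the base axis. Payload 4.5 kg.
Tool frame: the origin (TCP) lies on the centre line of the jaws, within the pads' length; the fingertips stand 17 mm ahead of it and the grasp point (between the pads) lies 2 mm behind it (r.tips_ahead is the distance from the TCP to the fingertips, in m); z points along the fingers, y is the line along which they close (so a half turn about z gives the same grasp; the last joint's range is limited). The gripper opens to 85 mm and grips with 20 to 120 N. Pads are 22 mm wide; open, the fingers measure 114 mm over their backs; the gripper's body (76 mm by 85 mm) begins 54 mm behind the grasp point. The pads swing forward as they close: fully open they stand 13 mm farther back than shut.
Start: joints at [-1.301, 0.689, -0.195, 1.565, 0.157, 0.902, -0.215], TCP at [0.146, 0.608, 0.248] pointing down, gripper open.
Joint ranges: [-3.01, 3.01], [-0.46, 2.08], [-1.47, 1.51], [0.13, 2.56], [-1, 4.14], [0.04, 2.09], [-2.66, 2.66]. Speed limits (rad/s): [2.57, 2.57, 3.14, 3.14, 3.14, 3.14, 3.14].

INTERFACE

Orientations are given as a rotation vector (axis times angle).
In Python, from workcell import state, capture, job, r gives the robot as it stands.
- The arm moves only by the shell command python3 -m creep 'ROWS'. ROWS is JSON, a list of rows, each an object of numbers: "dx", "dy", "dz": the shift along the tool's x, y, z in mm; "ax", "ay", "az": the turn, a rotation vector about the tool's x, y, z in rad; "grip": the closure in counts, from 0 (fully open) to 255 (shut). In form: [{"dx": .., "dy": .., "dz": .., "ax": .., "ay": .., "az": .., "grip": ..}, ...]. A call has 1 to 8 rows; each row is the pose to reach, as a shift and turn from the pose commanded when the call began, along the tool's axes at that moment; what a row does not reach only later rows make up. A row lasts 1/10 s, in which the tool goes at most 50 mm and 8.59 degrees, less where a joint would pass 70% of its speed; a pose out of reach is approached as far as the arm can. A call with a gripper value outside its range is refused whole. The fingers move at their own pace and stop on an object; the grip force is fixed at half the most. Time passes only in rows, so rows that repeat a pose let the fingers close. It gives the time, the measured TCP pose, the force, the opening and the grip force at its end, in the units of the state.
- state(): the state, without advancing time (a new reading comes with each control period).
- capture(name): name is "scene" or "side" or "wrist"; returns a dict with "frame" (420x560x3 uint8, red, green, blue), "fx", "fy", "cx", "cy" (pixels), "xyz" and "rotation" of the camera in the world. Camera axes: x right, y up, looking along -z (the intrinsics and any distortion apply to the point x, -y, -z); pixel columns grow to the right and rows downward; lengths in m; the calibration is good to about 2 mm. A picture is of the moment at which its call begins. There is no depth.
- job.close_job(): hands the job in; it is judged then, once.
The state is a dict: "clock": time; "qpos": joint angles; "joint_velocities": joint speeds; "tau": joint torques, N m; "position": TCP position; "orientation": TCP orientation; "ft_force": force on the tool from outside, world axes, zero at the start; "moment": the same for the moment, N m; "width": finger opening in m; "gripper_force": force on a finger pad.
Only numpy, scipy, OpenCV 4.12 (cv2) and the standard library are available. Lean on these libraries where they do the work, as an engineer would, in place of code of your own. Each camera call takes 0.05 s, during which the arm holds its last target. There are 200 camera calls.

TASK

Fit the amber signal lamp into the bayonet socket on top of the white control box: let its two lugs find the slots, push it in against the spring, turn it a quarter turn clockwise as seen from above, and let the spring seat it so that it is locked, upright and released. Don't tip the lamp over, and leave the red lamp and the other things on the bench where they are.

Things in the scene. Friction and masses are not known exactly. Their poses are not given: they have to be found in the camera images.
- amber_lamp: Amber signal lamp, 118 mm tall, 0.2 to 0.42 kg, loose, upright on the bench. Origin: centre of its underside, z up its axis. Steel spigot 53 mm diameter up to 30 mm (lowest 3 mm: 47 mm diameter), black flange 66 mm diameter from 30 to 38 mm, then the amber lens. Half a turn about z makes no difference.
- amber_lamp_lens (a point): Point on the lamp's axis 95 mm above its underside, where to grip it, from any side. The lens is a smooth cylinder 52 mm in diameter, from 38 to 112 mm above the underside; a cap 44 mm in diameter reaches 118 mm.
- amber_lamp_lugs (a point): Point on the lamp's axis 13 mm above its underside, level with two brass lugs that stick out of the spigot along the lamp's +y and -y, to 38 mm from the axis. Each lug is 12 mm wide and spans 10 to 16 mm above the underside. A white rib on the flange stands above each.
- socket: Black round bayonet socket, 100 mm diameter, 49 mm high, fixed on the control box (box top 120 mm above the bench). Origin: centre of its underside, on the box top; z up. Its bore is 82 mm wide below a steel lip. When the lamp is in, there is about 2 mm of sideways play all round.
- socket_lip (a point): Centre of the socket's mouth, top of the steel lip (49 mm above the socket's origin; lip underside 42 mm, inner diameter 57 mm). The lip has two opposite slots 16 mm wide for the lugs. With the lugs resting on the lip off the slots, the lamp's underside is 39 mm above the socket's origin.
- socket_slots (a point): Same point as the lip. The line through both slots is near the socket's y axis but turned by up to 0.35 rad either way about z; the angle differs each time and is in NO pose: find it by touch, or by the small yellow mark on the rim beside each slot. Over the slots the lamp drops 6 mm and stays standing there if let go.
- socket_plate (a point): Centre of the copper spring plate, at rest, 33 mm above the socket's origin: where the underside of the lamp stands when its lugs are in the slots. It pushes back with 7 N at first and 0.6 N more per mm, and can go down 13 mm. The lamp can turn only with its underside below 26 mm (lugs under the lip).
- socket_locked (a point): Where the centre of the lamp's underside ends: 29.5 mm above the socket's origin. Pushed in, the lamp turns clockwise from above by 90 degrees from the slots (end stop 3 to 4 degrees beyond; the other way is blocked) to notches 16 mm wide in the lip's underside; let go there, the spring lifts it to lock. Let go short of it, it stays caught lower.
- control_box: White control box with a red foot stripe, 240 x 300 x 120 mm (x, y, z), fixed on the bench; origin: centre of its underside. The socket's axis stands at x = -20, y = +60 mm in its frame. Low connectors, up to 28 mm high, stand on its top beyond 85 mm (to -y) of the socket's axis.
- red_lamp: Red spare lamp of the same shape and size as the amber one, loose, upright on the bench; to be left alone. It and the amber lamp may have swapped places.
- tape_roll: Grey tape roll lying flat, 100 mm in diameter, 25 mm high, loose; origin: centre of the underside. Leave alone.
- spray_can: Green bottle with a blue label and red cap, 60 mm in diameter, 170 mm tall, loose; origin: centre of the underside. Leave alone.
- mug: Blue mug, 80 mm in diameter, 90 mm tall, loose; origin: centre of the underside. Leave alone.
- screwdriver: Screwdriver with a red handle lying on the bench, loose, about 200 mm long along its x. Leave alone.
- spanner: Steel spanner lying on the bench, loose, under 200 mm long along its x. Leave alone.
- grease_jar: Yellow-labelled jar with black cap, 70 mm in diameter, 70 mm tall, loose; origin: centre of the underside. Leave alone.

How it is judged:
By the outcome, as a careful person would: the job done as asked, in the order asked, and still so for the second after the job is handed in, with the robot touching nothing.
It also fails if it takes over 61 s, if anything falls off the work surface, if the arm or the gripper's body presses on something with over 40 N, if the wrist force passes 120 N, or if a joint passes its speed limit or range.

## Working session

There is one attempt and no reset: what is moved stays moved. The work goes in short steps, Python scripts to look and compute and a shell command to move; the robot and the scene stay as the last step left them, time stands still between calls to the robot, and variables do not carry over. Pictures are saved under pics/ and viewed, at most 10 in all, crops included, and the job is handed in when it is done.

```bash
ls; mkdir -p pics; python3 - <<'E'
from workcell import state,capture,job,r
import cv2,numpy as np
s=state();print(s)
for n in ["scene","side"]:
    c=capture(n);cv2.imwrite(f"pics/{n}0.png",c["frame"][:,:,::-1])
    print(n,{k:v for k,v in c.items() if k!="frame"})
E
```

```text
pics
{'clock': 0.0, 'qpos': array([-1.30115723,  0.69000706, -0.19451741,  1.56635298,  0.15729759,
        0.90250825, -0.21508463]), 'joint_velocities': array([ 2.40987437e-04,  7.25239653e-04,  8.92865578e-04,  1.01110602e-03,
       -3.92978516e-04,  2.20541643e-03, -6.64513181e-05]), 'tau': array([-3.91378180e-04, -5.39617145e+01, -1.26691449e+00, -1.58537883e+01,
        9.01197345e-03,  9.71619214e-03, -1.72040941e-06]), 'position': array([0.14593608, 0.60707827, 0.24746733]), 'orientation': array([-3.69427380e-01, -3.11970432e+00,  2.95531744e-03]), 'ft_force': array([-0.52471232, -0.1190152 ,  0.09944345]), 'moment': array([-0.06503813, -0.00232594, -0.01630215]), 'gripper_force': 0.0, 'width': 0.08559012881697904}
scene {'fx': 521.0469019436224, 'fy': 521.0469019436224, 'cx': 273.3648880931683, 'cy': 207.42196741438488, 'xyz': array([ 1.21665756, -0.66055805,  1.13305912]), 'rotation': array([0.7146244 , 0.32163671, 0.77560942])}
side {'fx': 436.9520601620397, 'fy': 436.9520601620397, 'cx': 287.54839073897597, 'cy': 207.87402048275663, 'xyz': array([-0.09036542, -1.0052527 ,  0.91339339]), 'rotation': array([ 0.94234669, -0.27104062, -0.4727811 ])}
```

View pics/scene0.png

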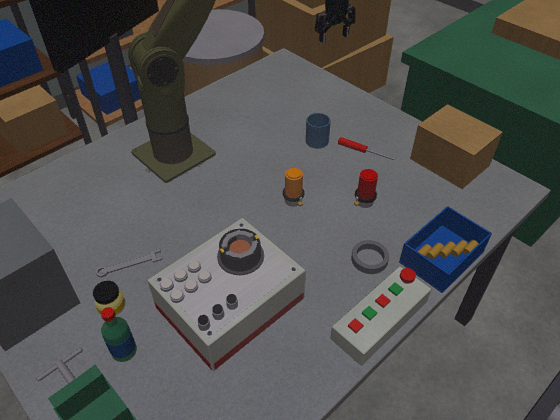

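View pics/side0.png

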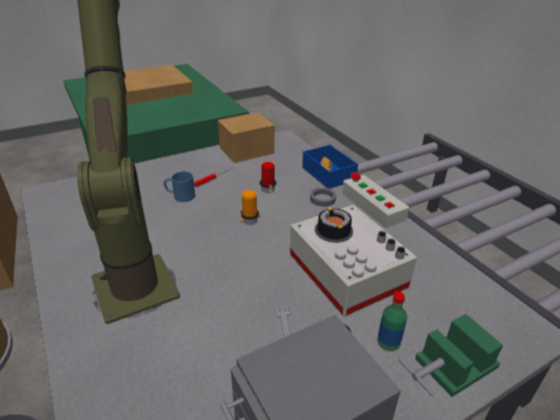

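The scene view has amber at (293,185), red at (368,185) and the socket at (241,245). The side view has amber at (249,205) and the socket at (335,222). Next I'll enlarge these.

```bash
cat > h.py <<'E'
import numpy as np,cv2
from scipy.spatial.transform import Rotation as R
from workcell import state,capture
F=np.diag([1,-1,-1.])
def ray(c,p):
    d=np.array([(p[0]-c["cx"])/c["fx"],-(p[1]-c["cy"])/c["fy"],-1]);d=R.from_rotvec(c["rotation"]).apply(d)
    return c["xyz"],d/np.linalg.norm(d)
def atz(c,p,z):
    o,d=ray(c,p);return o+d*(z-o[2])/d[2]
def tri(cps):
    A=0;b=0
    for c,p in cps:
        o,d=ray(c,p);M=np.eye(3)-np.outer(d,d);A=A+M;b=b+M@o
    return np.linalg.solve(A,b)
def proj(c,P):
    q=R.from_rotvec(c["rotation"]).inv().apply(np.atleast_2d(P)-c["xyz"])
    return np.c_[c["cx"]-c["fx"]*q[:,0]/q[:,2], c["cy"]+c["fy"]*q[:,1]/q[:,2]]
def crop(img,u,v,w=66,h=50,k=6):
    u,v=int(u-w/2),int(v-h/2);s=cv2.resize(img[v:v+h,u:u+w,::-1],None,fx=k,fy=k,interpolation=cv2.INTER_CUBIC)
    for i in range(0,w,10): cv2.putText(s,str(u+i),(i*k,9),0,.32,(255,255,0),1);cv2.line(s,(i*k,10),(i*k,15),(255,255,0),1)
    for j in range(5,h,10): cv2.putText(s,str(v+j),(0,j*k+4),0,.32,(255,255,0),1);cv2.line(s,(24,j*k),(30,j*k),(255,255,0),1)
    return s
E
python3 - <<'E'
from h import *
a=capture("scene");b=capture("side")
np.savez("cams.npz",a=a,b=b)
o=np.vstack([np.hstack([crop(a["frame"],293,188),crop(a["frame"],241,250)]),np.hstack([crop(b["frame"],250,205),crop(b["frame"],335,222)])])
cv2.imwrite("pics/c1.png",o)
E
```

```text
(no output)
```

View pics/c1.png

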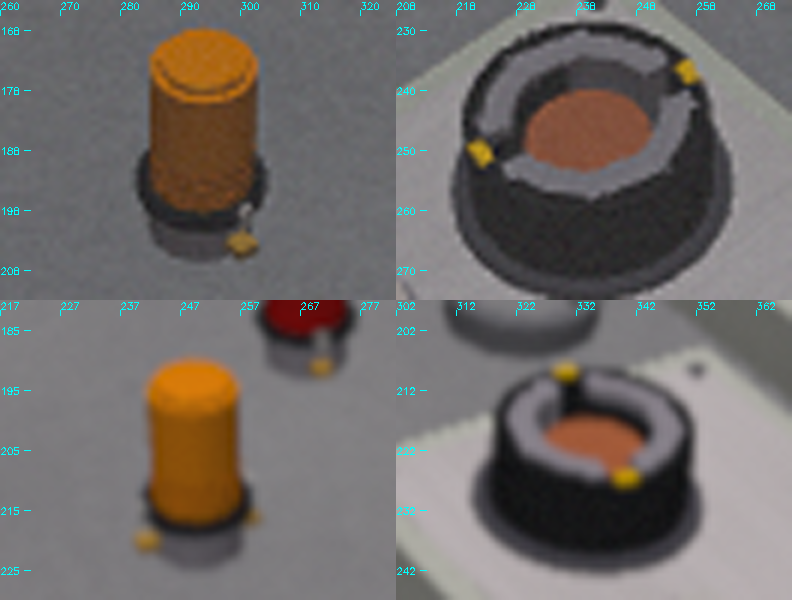

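Lugs and marks are visible. Scene: lug (300.3,203.5), marks (256.7,236.8) and (222.2,250.5). Side: lugs (241.5,220.2) and (259.2,216.2), marks (330.3,209) and (340.3,226.5).

```bash
cat > m.py <<'E'
from h import *
from scipy.optimize import least_squares
Z=np.load("cams.npz",allow_pickle=True);a=Z["a"].item();b=Z["b"].item()
m1=tri([(a,(256.7,236.8)),(b,(330.3,209))]);m2=tri([(a,(222.2,250.5)),(b,(340.3,226.5))])
# pairings: check residual by z
print("marks",m1,m2,"\nswap",tri([(a,(256.7,236.8)),(b,(340.3,226.5))]))
for c,p,q in((a,(256.7,236.8),(222.2,250.5)),(b,(330.3,209),(340.3,226.5))):
    P,Q=atz(c,p,.169),atz(c,q,.169);print("at.169",P,Q,(P+Q)/2,np.linalg.norm(P-Q),np.degrees(np.arctan2(*(P-Q)[1::-1])))
t=np.linspace(0,2*np.pi,60)
def ring(r_,z): return np.c_[r_*np.cos(t),r_*np.sin(t),0*t+z]
lens=np.vstack([ring(.026,.038),ring(.026,.112),ring(.022,.118)])
def cent(pts):
    return cv2.moments(cv2.convexHull(pts.astype(np.float32)))
def mask(c,u,v):
    h=cv2.cvtColor(c["frame"],cv2.COLOR_RGB2HSV);k=cv2.inRange(h,(8,130,60),(22,255,255))
    n,l,s,ce=cv2.connectedComponentsWithStats(k);i=l[v,u];return s[i],ce[i]
def cc(c,x):
    M=cent(proj(c,lens+[x[0],x[1],0]));return np.array([M["m10"],M["m01"]])/M["m00"],M["m00"]
ob=[(a,mask(a,293,185)),(b,mask(b,249,205))]
for s in ([ob[0]],[ob[1]],ob):
    f=least_squares(lambda x:np.concatenate([cc(c,x)[0]-m[1] for c,m in s]),[.5,.1]);print("amber",f.x,f.fun)
for c,m in ob: print(m,cc(c,f.x))
A=f.x
for c,p in((a,(300.3,203.5)),(b,(241.5,220.2)),(b,(259.2,216.2))):
    P=atz(c,p,.013)[:2]-A;print("lug",P,np.hypot(*P),np.degrees(np.arctan2(P[1],P[0])))
s=state();print(R.from_rotvec(s["orientation"]).as_matrix().round(3))
E
python3 m.py
```

```text
marks [ 0.57855637 -0.13472933  0.16657198] [ 0.55338677 -0.22210536  0.16638637] 
swap [ 0.58183652 -0.15423036  0.1422667 ]
at.169 [ 0.5801272  -0.13600061  0.169     ] [ 0.55560498 -0.22393246  0.169     ] [ 0.56786609 -0.17996653  0.169     ] 0.09128718503466528 74.4174084998417
at.169 [ 0.57637042 -0.13762654  0.169     ] [ 0.55124703 -0.22399722  0.169     ] [ 0.56380873 -0.18081188  0.169     ] 0.08995042985299866 73.7814105867029
amber [0.43611206 0.13173461] [ 8.92322873e-08 -5.65809671e-07]
amber [0.43189052 0.13167886] [-0.02891971  0.12914556]
amber [0.43415807 0.13263294] [-0.24789573 -0.47750799  0.44586772 -0.18207748]
(array([285, 168,  18,  30, 477], dtype=int32), array([293.14255765, 182.40251572])) (array([292.89466192, 181.92500773]), 498.02379957586527)
(array([242, 190,  15,  28, 369], dtype=int32), array([248.88888889, 203.27100271])) (array([249.33475661, 203.08892523]), 381.09253029641695)
lug [ 0.03511568 -0.00189115] 0.03516656407333414 -3.082677945633295
lug [-0.03113765  0.00281258] 0.03126441912745902 174.83863784527617
lug [ 0.03399172 -0.00520029] 0.03438720913865547 -8.69806695359717
[[-0.972  0.234 -0.   ]
 [ 0.234  0.972 -0.001]
 [-0.    -0.001 -1.   ]]
```

```bash
python3 -m creep '[{"dx":-195,"dy":-197,"dz":0,"az":0.84,"grip":0},{"dx":-195,"dy":-197,"dz":0,"az":0.84,"grip":0},{"dx":-195,"dy":-197,"dz":0,"az":0.84,"grip":0},{"dx":-195,"dy":-197,"dz":0,"az":0.84,"grip":0},{"dx":-195,"dy":-197,"dz":0,"az":0.84,"grip":0},{"dx":-195,"dy":-197,"dz":0,"az":0.84,"grip":0},{"dx":-195,"dy":-197,"dz":0,"az":0.84,"grip":0},{"dx":-195,"dy":-197,"dz":0,"az":0.84,"grip":0}]'
cat > to.py <<'E'
# usage: to.py x y z yaw_of_tool_y_deg -> tool-frame shifts (mm, rad) from the measured pose
import sys;from h import *
s=state();M=R.from_rotvec(s["orientation"]);m=M.as_matrix()
x,y,z,w=map(float,sys.argv[1:]);w=np.radians(w)
ty=np.array([np.cos(w),np.sin(w),0]);tz=np.array([0,0,-1.]);T=np.c_[np.cross(ty,tz),ty,tz]
print("pos",s["position"].round(4),"ty",np.degrees(np.arctan2(m[1,1],m[0,1])).round(2),"q7",s["qpos"][6].round(2),"t",s["clock"],"F",s["ft_force"].round(2),"M",s["moment"].round(2))
print("d mm",(m.T@(np.array([x,y,z])-s["position"])*1e3).round(1),"rot",(M.inv()*R.from_matrix(T)).as_rotvec().round(4))
E
python3 to.py .434 .1326 .2475 -20; python3 -c "
from h import *
Z=np.load('cams.npz',allow_pickle=True);print(atz(Z['a'].item(),(368,184),.075))"
```

```text
pos [0.1459 0.6074 0.2478] ty 76.5 q7 -0.22 t 0.2 F [-0.02  0.48  0.88] M [-0.04 -0.01 -0.01]
d mm [-391.  -394.4    0.8] rot [-7.0000e-04  1.0000e-03  1.6842e+00]
[0.59088337 0.28680411 0.075     ]schema error: expected keys dx, dy, dz, ax, ay, az, grip
```

All keys are required.

```bash
python3 -m creep '[{"dx":-195,"dy":-197,"dz":0,"ax":0,"ay":0,"az":0.84,"grip":0},{"dx":-195,"dy":-197,"dz":0,"ax":0,"ay":0,"az":0.84,"grip":0},{"dx":-195,"dy":-197,"dz":0,"ax":0,"ay":0,"az":0.84,"grip":0},{"dx":-195,"dy":-197,"dz":0,"ax":0,"ay":0,"az":0.84,"grip":0},{"dx":-195,"dy":-197,"dz":0,"ax":0,"ay":0,"az":0.84,"grip":0},{"dx":-195,"dy":-197,"dz":0,"ax":0,"ay":0,"az":0.84,"grip":0},{"dx":-195,"dy":-197,"dz":0,"ax":0,"ay":0,"az":0.84,"grip":0},{"dx":-195,"dy":-197,"dz":0,"ax":0,"ay":0,"az":0.84,"grip":0}]'
python3 to.py .434 .1326 .2475 -20
```

```text
clock: 1.0
position: [0.2897, 0.3708, 0.2485]
orientation: [-1.609, -2.698, -0.001]
ft_force: [-0.2, -0.1, 0.2]
width: 0.0851
gripper_force: 0.0
pos [0.2897 0.3708 0.2485] ty 28.36 q7 -0.5 t 1.0 F [-0.19 -0.1   0.2 ] M [0.04 0.04 0.01]
d mm [-278.1   13.8    0.8] rot [ 1.00e-04 -7.00e-04  8.44e-01]
```

```bash
python3 -m creep '[{"dx":-278,"dy":14,"dz":0,"ax":0,"ay":0,"az":0.844,"grip":0},{"dx":-278,"dy":14,"dz":0,"ax":0,"ay":0,"az":0.844,"grip":0},{"dx":-278,"dy":14,"dz":0,"ax":0,"ay":0,"az":0.844,"grip":0},{"dx":-278,"dy":14,"dz":0,"ax":0,"ay":0,"az":0.844,"grip":0},{"dx":-278,"dy":14,"dz":0,"ax":0,"ay":0,"az":0.844,"grip":0},{"dx":-278,"dy":14,"dz":0,"ax":0,"ay":0,"az":0.844,"grip":0},{"dx":-278,"dy":14,"dz":0,"ax":0,"ay":0,"az":0.844,"grip":0},{"dx":-278,"dy":14,"dz":0,"ax":0,"ay":0,"az":0.844,"grip":0}]'
python3 to.py .434 .1326 .093 -20
python3 - <<'E'
from h import *
c=capture("wrist");cv2.imwrite("pics/w1.png",c["frame"][:,:,::-1]);np.savez("w1.npz",c=c)
print({k:v for k,v in c.items() if k!="frame"}); print(proj(c,[[.434,.1326,.118],[.434,.1326,.013]]))
E
```

```text
clock: 1.8
position: [0.4341, 0.1342, 0.2481]
orientation: [-2.57, -1.805, -0.001]
ft_force: [-0.1, -0.5, -0.3]
width: 0.0853
gripper_force: 0.0
pos [0.4341 0.1342 0.2481] ty -19.83 q7 -0.55 t 1.8 F [-0.06 -0.53 -0.31] M [ 0.03  0.11 -0.06]
d mm [ -1.7   0.5 155.1] rot [-0.0005 -0.0009  0.003 ]
{'fx': 370.0145118755855, 'fy': 370.0145118755855, 'cx': 280.777846090124, 'cy': 215.13498935834886, 'xyz': array([0.45982158, 0.2071166 , 0.37356326]), 'rotation': array([-0.30132746,  0.05458359, -0.34297285])}
[[282.80461908 213.13131091]
 [282.45434836 181.9692231 ]]
```

View pics/w1.png

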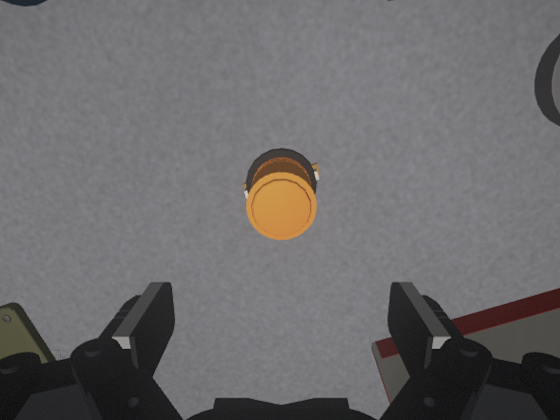

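Cap top is at (281.5,206), with lugs near (317,169) and (246,187).

```bash
python3 - <<'E'
from h import *
c=np.load("w1.npz",allow_pickle=True)["c"].item()
print(atz(c,(281.5,205.8),.118))
P,Q=atz(c,(317,169),.013),atz(c,(245.5,187),.013);print(P,Q,(P+Q)/2,np.linalg.norm(P-Q),np.degrees(np.arctan2(*(P-Q)[1::-1])))
# ribs
h=cv2.cvtColor(c["frame"],cv2.COLOR_RGB2HSV)[140:215,235:330]
k=cv2.inRange(h,(0,0,190),(180,60,255));n,l,s,ce=cv2.connectedComponentsWithStats(k);print(s[1:],ce[1:]+[235,140])
cv2.imwrite("pics/w1c.png",cv2.resize(c["frame"][145:245,220:345,::-1],None,fx=6,fy=6,interpolation=cv2.INTER_CUBIC))
E
```

```text
[0.43497852 0.13810508 0.118     ]
[0.47033398 0.13333199 0.013     ] [0.39757611 0.14027228 0.013     ] [0.43395505 0.13680213 0.013     ] 0.07308814150084482 -5.448896797645753
[[80 32  4  7 14]
 [10 51  3  7 11]] [[316.35714286 175.        ]
 [245.81818182 193.72727273]]
```

View pics/w1c.png

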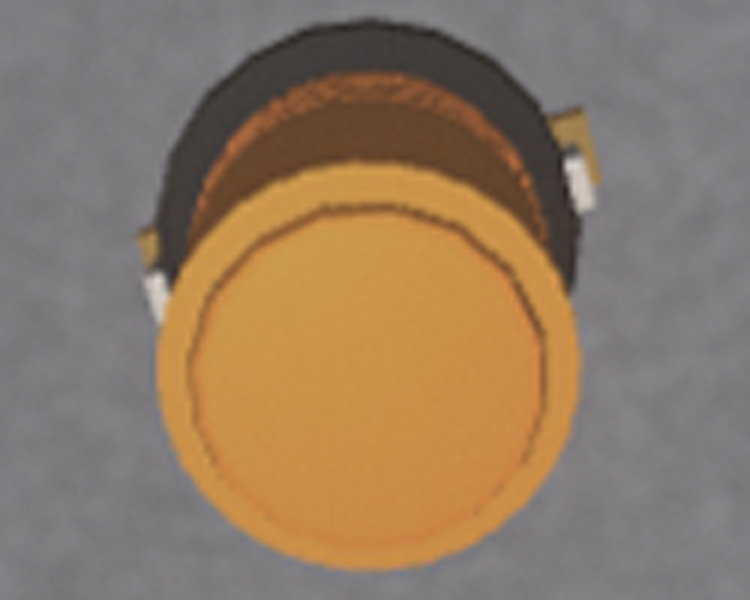

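```bash
python3 - <<'E'
from h import *
c=np.load("w1.npz",allow_pickle=True)["c"].item()
print(atz(c,(281.25,207.9),.118))
for p,q,z in(((317.3,162.8),(243,183.7),.016),((318.3,169.2),(244.2,189.7),.013),((316.4,175),(245.6,193.9),.036)):
    P,Q=atz(c,p,z),atz(c,q,z);print((P+Q)/2,np.linalg.norm(P-Q),np.degrees(np.arctan2(*(P-Q)[1::-1])))
E
python3 to.py .4345 .135 .093 -20
```

```text
[0.43427716 0.13668711 0.118     ]
[0.43470084 0.14219071 0.016     ] 0.07559251736158594 -3.910667811529444
[0.43340749 0.13542469 0.013     ] 0.0763267884458372 -4.0781031151511895
[0.4333021  0.13561536 0.036     ] 0.06840768119494865 -4.542981078284472
pos [0.4335 0.1348 0.248 ] ty -19.73 q7 -0.55 t 1.85 F [-0.29  0.2  -0.93] M [ 0.01 -0.03 -0.03]
d mm [  0.3   1.  155. ] rot [-0.0011 -0.001   0.0047]
```

```bash
python3 -m creep '[{"dx":0.5,"dy":0.5,"dz":50,"ax":0,"ay":0,"az":0,"grip":0},{"dx":0.5,"dy":0.5,"dz":90,"ax":0,"ay":0,"az":0,"grip":0},{"dx":0.5,"dy":0.5,"dz":120,"ax":0,"ay":0,"az":0,"grip":0},{"dx":0.5,"dy":0.5,"dz":140,"ax":0,"ay":0,"az":0,"grip":0},{"dx":0.5,"dy":0.5,"dz":155,"ax":0,"ay":0,"az":0,"grip":0},{"dx":0.5,"dy":0.5,"dz":155,"ax":0,"ay":0,"az":0,"grip":0},{"dx":0.5,"dy":0.5,"dz":155,"ax":0,"ay":0,"az":0,"grip":0},{"dx":0.5,"dy":0.5,"dz":155,"ax":0,"ay":0,"az":0,"grip":40}]'
python3 -m creep '[{"dx":0,"dy":0,"dz":0,"ax":0,"ay":0,"az":0,"grip":70},{"dx":0,"dy":0,"dz":0,"ax":0,"ay":0,"az":0,"grip":100},{"dx":0,"dy":0,"dz":0,"ax":0,"ay":0,"az":0,"grip":140},{"dx":0,"dy":0,"dz":0,"ax":0,"ay":0,"az":0,"grip":255},{"dx":0,"dy":0,"dz":0,"ax":0,"ay":0,"az":0,"grip":255},{"dx":0,"dy":0,"dz":0,"ax":0,"ay":0,"az":0,"grip":255},{"dx":0,"dy":0,"dz":0,"ax":0,"ay":0,"az":0,"grip":255},{"dx":0,"dy":0,"dz":0,"ax":0,"ay":0,"az":0,"grip":255}]'
python3 to.py .434 .1355 .093 -20
```

```text
clock: 2.65
position: [0.4348, 0.1341, 0.094]
orientation: [-2.571, -1.804, -0.003]
ft_force: [0.5, 0.5, -0.6]
width: 0.0733
gripper_force: 0.0
clock: 3.45
position: [0.4347, 0.1333, 0.0943]
orientation: [-2.573, -1.802, -0.002]
ft_force: [-1.4, 0.1, 8.2]
width: 0.0508
gripper_force: 60.9
pos [0.4347 0.1333 0.0943] ty -19.98 q7 -0.47 t 3.45 F [-1.41  0.12  8.15] M [ 0.15  0.29 -0.  ]
d mm [ 1.8 -1.4  1.3] rot [ 0.0005 -0.0013  0.0004]
```

```bash
python3 -m creep '[{"dx":0,"dy":0,"dz":-10,"ax":0,"ay":0,"az":0,"grip":255},{"dx":0,"dy":0,"dz":-40,"ax":0,"ay":0,"az":0,"grip":255},{"dx":0,"dy":0,"dz":-80,"ax":0,"ay":0,"az":0,"grip":255},{"dx":0,"dy":0,"dz":-125,"ax":0,"ay":0,"az":0,"grip":255},{"dx":0,"dy":0,"dz":-165,"ax":0,"ay":0,"az":0,"grip":255},{"dx":0,"dy":0,"dz":-195,"ax":0,"ay":0,"az":0,"grip":255},{"dx":0,"dy":0,"dz":-206,"ax":0,"ay":0,"az":0,"grip":255},{"dx":0,"dy":0,"dz":-206,"ax":0,"ay":0,"az":0,"grip":255}]'
python3 to.py .5 -.022 .300 19;python3 to.py .566 -.1805 .300 58.3
```

```text
clock: 4.25
position: [0.4352, 0.133, 0.3013]
orientation: [2.573, 1.801, 0.007]
ft_force: [-0.8, -0.4, -2.4]
width: 0.0506
gripper_force: 63.2
pos [0.4352 0.133  0.3013] ty -20.01 q7 -0.56 t 4.25 F [-0.76 -0.35 -2.42] M [-0.01 -0.   -0.04]
d mm [-123.5  114.     1.2] rot [ 0.0038 -0.002  -0.6808]
pos [0.4352 0.133  0.3013] ty -20.01 q7 -0.56 t 4.25 F [-0.76 -0.35 -2.42] M [-0.01 -0.   -0.04]
d mm [-249.8  230.2    1.2] rot [ 4.5000e-03 -6.0000e-04 -1.3667e+00]
```

```bash
python3 -m creep '[{"dx":-15,"dy":15,"dz":1,"ax":0,"ay":0,"az":-0.07,"grip":255},{"dx":-40,"dy":38,"dz":1,"ax":0,"ay":0,"az":-0.2,"grip":255},{"dx":-66,"dy":61,"dz":1,"ax":0,"ay":0,"az":-0.34,"grip":255},{"dx":-90,"dy":83,"dz":1,"ax":0,"ay":0,"az":-0.47,"grip":255},{"dx":-110,"dy":102,"dz":1,"ax":0,"ay":0,"az":-0.6,"grip":255},{"dx":-120,"dy":112,"dz":1,"ax":0,"ay":0,"az":-0.67,"grip":255},{"dx":-124,"dy":114,"dz":1,"ax":0,"ay":0,"az":-0.68,"grip":255},{"dx":-124,"dy":114,"dz":1,"ax":0,"ay":0,"az":-0.68,"grip":255}]'
python3 to.py .566 -.1805 .300 58.3
```

```text
clock: 5.05
position: [0.4983, -0.0229, 0.2974]
orientation: [-1.827, -2.553, 0.002]
ft_force: [0.7, 0.6, -2.6]
width: 0.0508
gripper_force: 63.2
pos [ 0.4983 -0.0229  0.2974] ty 18.82 q7 0.33 t 5.05 F [ 0.75  0.57 -2.61] M [ 0.03  0.01 -0.04]
d mm [-171.    13.3   -2.8] rot [-0.0019 -0.0018 -0.6891]
```

```bash
python3 -m creep '[{"dx":-20,"dy":2,"dz":-2,"ax":0,"ay":0,"az":-0.08,"grip":255},{"dx":-55,"dy":5,"dz":-2,"ax":0,"ay":0,"az":-0.22,"grip":255},{"dx":-90,"dy":7,"dz":-2,"ax":0,"ay":0,"az":-0.36,"grip":255},{"dx":-125,"dy":10,"dz":-2,"ax":0,"ay":0,"az":-0.5,"grip":255},{"dx":-150,"dy":12,"dz":-2,"ax":0,"ay":0,"az":-0.61,"grip":255},{"dx":-165,"dy":13,"dz":-2,"ax":0,"ay":0,"az":-0.67,"grip":255},{"dx":-171,"dy":13,"dz":-2,"ax":0,"ay":0,"az":-0.689,"grip":255},{"dx":-171,"dy":13,"dz":-2,"ax":0,"ay":0,"az":-0.689,"grip":255}]'
python3 to.py .566 -.1805 .300 58.3
python3 - <<'E'
from h import *
a=capture("scene");b=capture("side");np.savez("cams2.npz",a=a,b=b)
o=np.vstack([np.hstack([crop(a["frame"],241,235,66,50),crop(a["frame"],241,250)]),np.hstack([crop(b["frame"],335,200),crop(b["frame"],335,222)])])
cv2.imwrite("pics/c2.png",o)
E
```

```text
clock: 5.85
position: [0.5669, -0.1792, 0.2997]
orientation: [-0.855, -3.021, -0.001]
ft_force: [-0.4, -0.3, -2.8]
width: 0.0507
gripper_force: 63.2
pos [ 0.5669 -0.1792  0.2997] ty 58.39 q7 1.17 t 5.85 F [-0.35 -0.3  -2.81] M [-0.    0.01 -0.03]
d mm [ 0.  -1.6 -0.3] rot [ 0.     -0.0016  0.0016]
```

View pics/c2.png

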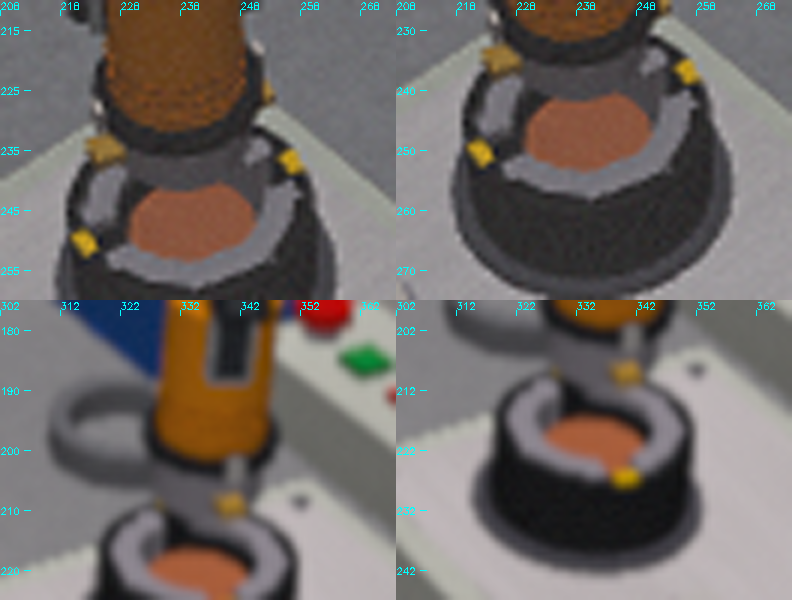

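```bash
python3 - <<'E'
from h import *
Z=np.load("cams2.npz",allow_pickle=True);a=Z["a"].item();b=Z["b"].item()
z=.2184
P,Q=atz(a,(252.6,225.5),z),atz(a,(225.4,234.8),z);print(P,Q,(P+Q)/2,np.linalg.norm(P-Q),np.degrees(np.arctan2(*(P-Q)[1::-1])))
print(atz(b,(340.5,209.2),z))
t=np.linspace(0,2*np.pi,60)
# predicted near lug centres & lens position, at TCP-based axis
ax=np.array([.5669,-.1792]);u=np.array([np.cos(np.radians(74.1)),np.sin(np.radians(74.1))])
for c in(a,b): print(proj(c,[[*(ax-.034*u),z],[*(ax+.034*u),z]]))
# socket outline fit: black hull, body r50 z .120-.169
E
```

```text
[ 0.58005396 -0.14665345  0.2184    ] [ 0.558311   -0.21144292  0.2184    ] [ 0.56918248 -0.17904818  0.2184    ] 0.06834055889743952 71.44855161238999
[ 0.55689536 -0.20975577  0.2184    ]
[[225.04849893 234.73034724]
 [251.57063446 224.58385659]]
[[341.14678672 209.51411499]
 [333.22766707 196.66607519]]
```

```bash
python3 -m creep '[{"dx":0,"dy":-2,"dz":15,"ax":0,"ay":0,"az":0,"grip":255},{"dx":0,"dy":-2,"dz":30,"ax":0,"ay":0,"az":0,"grip":255},{"dx":0,"dy":-2,"dz":38,"ax":0,"ay":0,"az":0,"grip":255},{"dx":0,"dy":-2,"dz":41,"ax":0,"ay":0,"az":0,"grip":255},{"dx":0,"dy":-2,"dz":41,"ax":0,"ay":0,"az":0,"grip":255},{"dx":0,"dy":-2,"dz":41,"ax":0,"ay":0,"az":0,"grip":255}]'
python3 to.py .5655 -.181 .2533 58.3
python3 -m creep '[{"dx":0,"dy":0,"dz":1.5,"ax":0,"ay":0,"az":0,"grip":255},{"dx":0,"dy":0,"dz":3,"ax":0,"ay":0,"az":0,"grip":255},{"dx":0,"dy":0,"dz":4.5,"ax":0,"ay":0,"az":0,"grip":255},{"dx":0,"dy":0,"dz":4.5,"ax":0,"ay":0,"az":0,"grip":255}]'
python3 to.py .5655 -.181 .2533 58.3
```

```text
clock: 6.55
position: [0.5666, -0.1815, 0.2599]
orientation: [0.854, 3.022, 0.0]
ft_force: [1.2, -0.3, -1.3]
width: 0.051
gripper_force: 63.3
pos [ 0.5666 -0.1815  0.2599] ty 58.45 q7 1.16 t 6.55 F [ 1.17 -0.33 -1.32] M [-0.06 -0.    0.04]
d mm [ 1.2 -0.1  6.6] rot [0.0005 0.001  0.0027]
clock: 6.95
position: [0.5663, -0.1815, 0.2546]
orientation: [-0.854, -3.023, -0.001]
ft_force: [-0.1, 1.1, -2.7]
width: 0.0504
gripper_force: 63.3
pos [ 0.5663 -0.1815  0.2546] ty 58.45 q7 1.16 t 6.95 F [-0.09  1.12 -2.74] M [ 0.24 -0.11  0.01]
d mm [0.9 0.  1.3] rot [ 0.0005 -0.0001  0.0027]
```

Still free; the spigot is in the mouth with no lateral force. Continuing down gently.

```bash
python3 -m creep '[{"dx":0,"dy":0,"dz":1,"ax":0,"ay":0,"az":0,"grip":255},{"dx":0,"dy":0,"dz":2,"ax":0,"ay":0,"az":0,"grip":255},{"dx":0,"dy":0,"dz":3,"ax":0,"ay":0,"az":0,"grip":255},{"dx":0,"dy":0,"dz":3,"ax":0,"ay":0,"az":0,"grip":255}]'
python3 to.py .5655 -.181 .2533 58.3
```

```text
clock: 7.35
position: [0.5664, -0.1815, 0.2524]
orientation: [0.854, 3.023, 0.001]
ft_force: [-1.0, 1.6, 3.8]
width: 0.0505
gripper_force: 64.2
pos [ 0.5664 -0.1815  0.2524] ty 58.45 q7 1.16 t 7.35 F [-0.98  1.61  3.83] M [ 0.34  0.33 -0.01]
d mm [ 1.1 -0.  -0.9] rot [0.0005 0.0007 0.0027]
```

```bash
python3 -m creep '[{"dx":0,"dy":0,"dz":1,"ax":0,"ay":0,"az":0,"grip":255},{"dx":0,"dy":0,"dz":2,"ax":0,"ay":0,"az":0,"grip":255},{"dx":0,"dy":0,"dz":2,"ax":0,"ay":0,"az":0,"grip":255}]'
python3 to.py .5655 -.181 .2533 58.3
```

```text
clock: 7.65
position: [0.5668, -0.181, 0.2499]
orientation: [0.853, 3.022, 0.002]
ft_force: [0.8, 3.2, -1.7]
width: 0.0508
gripper_force: 63.5
pos [ 0.5668 -0.181   0.2499] ty 58.48 q7 1.16 t 7.65 F [ 0.8   3.19 -1.65] M [ 0.74 -0.18  0.02]
d mm [ 1.1 -0.7 -3.4] rot [0.0017 0.0008 0.0031]
```

```bash
python3 -m creep '[{"dx":0,"dy":0,"dz":2,"ax":0,"ay":0,"az":0,"grip":255},{"dx":0,"dy":0,"dz":4,"ax":0,"ay":0,"az":0,"grip":255},{"dx":0,"dy":0,"dz":6,"ax":0,"ay":0,"az":0,"grip":255},{"dx":0,"dy":0,"dz":6,"ax":0,"ay":0,"az":0,"grip":255}]'
python3 to.py .5655 -.181 .2533 58.3
```

```text
clock: 8.05
position: [0.5667, -0.1809, 0.2443]
orientation: [0.853, 3.023, 0.002]
ft_force: [-0.5, 5.1, 6.0]
width: 0.0507
gripper_force: 64.1
pos [ 0.5667 -0.1809  0.2443] ty 58.47 q7 1.16 t 8.05 F [-0.5   5.14  5.99] M [1.25 0.01 0.04]
d mm [ 1.  -0.7 -9. ] rot [0.0015 0.0005 0.003 ]
```

```bash
python3 -m creep '[{"dx":0.5,"dy":0.8,"dz":2,"ax":0,"ay":0,"az":0,"grip":255},{"dx":0.5,"dy":0.8,"dz":4,"ax":0,"ay":0,"az":0,"grip":255},{"dx":0.5,"dy":0.8,"dz":6,"ax":0,"ay":0,"az":0,"grip":255},{"dx":0.5,"dy":0.8,"dz":8,"ax":0,"ay":0,"az":0,"grip":255},{"dx":0.5,"dy":0.8,"dz":8,"ax":0,"ay":0,"az":0,"grip":255}]'
python3 to.py .5655 -.181 .2533 58.3
```

```text
clock: 8.55
position: [0.5668, -0.1809, 0.2371]
orientation: [0.854, 3.021, 0.0]
ft_force: [-2.9, 3.4, 10.6]
width: 0.0507
gripper_force: 64.5
pos [ 0.5668 -0.1809  0.2371] ty 58.43 q7 1.16 t 8.55 F [-2.93  3.38 10.64] M [0.97 0.34 0.02]
d mm [  1.   -0.8 -16.2] rot [0.0008 0.0018 0.0023]
```

```bash
python3 -m creep '[{"dx":0,"dy":0,"dz":0,"ax":0,"ay":0,"az":0.06,"grip":255},{"dx":0,"dy":0,"dz":0,"ax":0,"ay":0,"az":0.16,"grip":255},{"dx":0,"dy":0,"dz":0,"ax":0,"ay":0,"az":0.28,"grip":255},{"dx":0,"dy":0,"dz":0,"ax":0,"ay":0,"az":0.4,"grip":255},{"dx":0,"dy":0,"dz":0,"ax":0,"ay":0,"az":0.5,"grip":255},{"dx":0,"dy":0,"dz":0,"ax":0,"ay":0,"az":0.5,"grip":255}]'
python3 to.py .5655 -.181 .2533 -31.7
```

```text
clock: 9.15
position: [0.5671, -0.1818, 0.2373]
orientation: [1.578, 2.713, -0.001]
ft_force: [-1.0, 1.4, 10.2]
width: 0.0508
gripper_force: 64.5
pos [ 0.5671 -0.1818  0.2373] ty 29.64 q7 0.77 t 9.15 F [-1.03  1.45 10.17] M [ 0.49  0.11 -0.04]
d mm [  1.4  -1.  -16. ] rot [0.003  0.0021 1.0706]
```

```bash
python3 -m creep '[{"dx":0,"dy":0,"dz":0,"ax":0,"ay":0,"az":0.12,"grip":255},{"dx":0,"dy":0,"dz":0,"ax":0,"ay":0,"az":0.26,"grip":255},{"dx":0,"dy":0,"dz":0,"ax":0,"ay":0,"az":0.4,"grip":255},{"dx":0,"dy":0,"dz":0,"ax":0,"ay":0,"az":0.54,"grip":255},{"dx":0,"dy":0,"dz":0,"ax":0,"ay":0,"az":0.68,"grip":255},{"dx":0,"dy":0,"dz":0,"ax":0,"ay":0,"az":0.82,"grip":255},{"dx":0,"dy":0,"dz":0,"ax":0,"ay":0,"az":0.94,"grip":255},{"dx":0,"dy":0,"dz":0,"ax":0,"ay":0,"az":1.0,"grip":255}]'
python3 to.py .5655 -.181 .2533 -31.7
python3 -m creep '[{"dx":0,"dy":0,"dz":0,"ax":0,"ay":0,"az":0.04,"grip":255},{"dx":0,"dy":0,"dz":0,"ax":0,"ay":0,"az":0.07,"grip":255},{"dx":0,"dy":0,"dz":0,"ax":0,"ay":0,"az":0.07,"grip":255}]'
python3 to.py .5655 -.181 .2533 -31.7
```

```text
clock: 9.95
position: [0.5664, -0.1807, 0.237]
orientation: [2.688, 1.626, 0.001]
ft_force: [-2.0, 3.4, 10.1]
width: 0.0507
gripper_force: 64.6
pos [ 0.5664 -0.1807  0.237 ] ty -27.66 q7 0.02 t 9.95 F [-2.02  3.4  10.13] M [0.93 0.33 0.21]
d mm [ -0.7  -0.6 -16.3] rot [ 0.0006 -0.0003  0.0706]
clock: 10.25
position: [0.5663, -0.1805, 0.237]
orientation: [-2.741, -1.535, -0.001]
ft_force: [-1.8, 4.3, 10.7]
width: 0.0503
gripper_force: 64.6
pos [ 0.5663 -0.1805  0.237 ] ty -31.5 q7 -0.03 t 10.25 F [-1.84  4.29 10.65] M [0.96 0.36 0.08]
d mm [ -0.8  -0.4 -16.3] rot [ 0.0003 -0.0006  0.0035]
```

```bash
python3 -m creep '[{"dx":0,"dy":0,"dz":0,"ax":0,"ay":0,"az":0.035,"grip":255},{"dx":0,"dy":0,"dz":0,"ax":0,"ay":0,"az":0.035,"grip":255}]'
python3 to.py .5655 -.181 .2533 -31.7
python3 -m creep '[{"dx":0,"dy":0,"dz":0,"ax":0,"ay":0,"az":0.035,"grip":255},{"dx":0,"dy":0,"dz":0,"ax":0,"ay":0,"az":0.035,"grip":255}]'
python3 to.py .5655 -.181 .2533 -31.7
```

```text
clock: 10.45
position: [0.5663, -0.1805, 0.237]
orientation: [-2.767, -1.487, -0.001]
ft_force: [-1.7, 4.5, 10.8]
width: 0.0505
gripper_force: 64.6
pos [ 0.5663 -0.1805  0.237 ] ty -33.51 q7 -0.06 t 10.45 F [-1.74  4.53 10.78] M [0.97 0.38 0.04]
d mm [ -0.8  -0.4 -16.3] rot [ 0.0001 -0.0007 -0.0316]
clock: 10.65
position: [0.5662, -0.1805, 0.237]
orientation: [-2.792, -1.441, -0.0]
ft_force: [-2.5, 2.4, 10.3]
width: 0.0503
gripper_force: 64.7
pos [ 0.5662 -0.1805  0.237 ] ty -35.4 q7 -0.08 t 10.65 F [-2.53  2.39 10.29] M [0.96 0.5  0.54]
d mm [ -0.8  -0.3 -16.3] rot [-0.     -0.0002 -0.0646]
```

End stop felt at about -35°. I'll back off about 3.3° and let the spring lift it.

```bash
python3 -m creep '[{"dx":0,"dy":0,"dz":0,"ax":0,"ay":0,"az":-0.06,"grip":255},{"dx":0,"dy":0,"dz":0,"ax":0,"ay":0,"az":-0.06,"grip":255},{"dx":0,"dy":0,"dz":-2,"ax":0,"ay":0,"az":-0.06,"grip":255},{"dx":0,"dy":0,"dz":-4,"ax":0,"ay":0,"az":-0.06,"grip":255},{"dx":0,"dy":0,"dz":-6,"ax":0,"ay":0,"az":-0.06,"grip":255},{"dx":0,"dy":0,"dz":-7,"ax":0,"ay":0,"az":-0.06,"grip":255},{"dx":0,"dy":0,"dz":-7,"ax":0,"ay":0,"az":-0.06,"grip":255}]'
python3 to.py .5655 -.181 .2443 -31.7
```

```text
clock: 11.35
position: [0.566, -0.1815, 0.2435]
orientation: [2.748, 1.521, -0.001]
ft_force: [-2.2, 1.7, 6.7]
width: 0.0509
gripper_force: 64.4
pos [ 0.566  -0.1815  0.2435] ty -32.08 q7 -0.04 t 11.35 F [-2.15  1.66  6.74] M [0.53 0.29 0.07]
d mm [ 0.2 -0.7 -0.8] rot [ 0.0005  0.0007 -0.0067]
```

Underside is about 148.9 mm by spring force, above the 146 mm lip underside, so it is in the notches. Release.

```bash
python3 -m creep '[{"dx":0,"dy":0,"dz":-0.5,"ax":0,"ay":0,"az":0,"grip":255},{"dx":0,"dy":0,"dz":-0.5,"ax":0,"ay":0,"az":0,"grip":100},{"dx":0,"dy":0,"dz":-0.5,"ax":0,"ay":0,"az":0,"grip":50},{"dx":0,"dy":0,"dz":-0.5,"ax":0,"ay":0,"az":0,"grip":0},{"dx":0,"dy":0,"dz":-0.5,"ax":0,"ay":0,"az":0,"grip":0},{"dx":0,"dy":0,"dz":-0.5,"ax":0,"ay":0,"az":0,"grip":0},{"dx":0,"dy":0,"dz":-0.5,"ax":0,"ay":0,"az":0,"grip":0},{"dx":0,"dy":0,"dz":-0.5,"ax":0,"ay":0,"az":0,"grip":0}]'
python3 -m creep '[{"dx":0,"dy":0,"dz":-10,"ax":0,"ay":0,"az":0,"grip":0},{"dx":0,"dy":0,"dz":-30,"ax":0,"ay":0,"az":0,"grip":0},{"dx":0,"dy":0,"dz":-60,"ax":0,"ay":0,"az":0,"grip":0},{"dx":0,"dy":0,"dz":-90,"ax":0,"ay":0,"az":0,"grip":0},{"dx":0,"dy":0,"dz":-110,"ax":0,"ay":0,"az":0,"grip":0},{"dx":0,"dy":0,"dz":-110,"ax":0,"ay":0,"az":0,"grip":0},{"dx":0,"dy":0,"dz":-110,"ax":0,"ay":0,"az":0,"grip":0}]'
python3 - <<'E'
from h import *
a=capture("scene");b=capture("side");c=capture("wrist")
o=np.hstack([crop(a["frame"],241,235,66,90,6),crop(b["frame"],335,205,66,90,6)])
cv2.imwrite("pics/c3.png",o)
# expected lens centroid & lug-free silhouette if locked: underside .1495
print(proj(a,[[.566,-.181,.1495+.118],[.566,-.181,.1495+.034]]),proj(b,[[.566,-.181,.1495+.118],[.566,-.181,.1495+.034]]))
E
```

```text
clock: 12.15
position: [0.5662, -0.1809, 0.2432]
orientation: [2.749, 1.521, -0.0]
ft_force: [-0.1, 0.0, -0.0]
width: 0.0854
gripper_force: 0.0
clock: 12.85
position: [0.5661, -0.1807, 0.3535]
orientation: [2.749, 1.521, 0.001]
ft_force: [0.6, 0.4, -0.1]
width: 0.0851
gripper_force: 0.0
[[236.29140981 215.50839243]
 [238.46146643 239.46552774]] [[338.66475366 188.80655078]
 [336.21371858 213.28713736]]
```

View pics/c3.png

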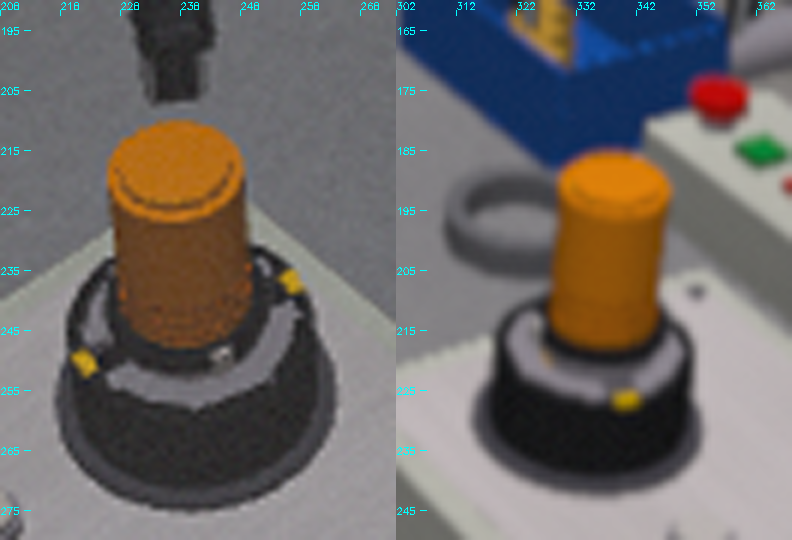

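The lamp is upright in the socket with its rib midway between the slot marks. The cap is at (237,214) in scene and (338,188) in side, as predicted for the locked height. The gripper is clear above it.

```bash
python3 -c "
from workcell import job
print(job.close_job())"
```

```text
the job is handed in; nothing more can be done
None
```

The amber lamp is in the socket, turned a quarter turn clockwise, locked upright and released, and the job was handed in at about 13 s; the lock is judged from spring force and camera views, and the other items were never touched.

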